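# Rack the big test panel to dry

### The arm

A 6-joint arm with a two-finger parallel gripper is mounted at the origin on the work surface. World frame = base frame: x ahead of the robot, y to its left, z up, the work surface at z = 0. Lengths are in mm, angles in rad, forces in N, time in s.
With the tool pointing down it reaches from about 350 to 975 mm from the base axis. Payload 7.1 kg.
Tool frame: the origin (TCP) lies between the finger pads; the fingertips stand 19 mm ahead of it and the grasp point (between the pads) is the TCP; z points along the fingers, y is the line along which they close (so a half turn about z gives the same grasp; the last joint's range is limited). The gripper opens to 88 mm and grips with 3 to 60 N. Pads are 20 mm wide; open, the fingers measure 115 mm over their backs; the gripper's body (75 mm by 178 mm) begins 61 mm behind the grasp point.
Start: joints at [1.241, 0.423, 1.63, -0, 1.089, -0.019], TCP at [191.106, 595.049, 241.675] pointing down, gripper open.
Joint ranges: [-3, 3], [-0.9, 2.11], [0.09, 2.58], [-1.31, 4.45], [0.11, 2.69], [-2.54, 2.54]. Speed limits (rad/s): [2.39, 2.39, 3.01, 3.14, 3.14, 3.14].

### API

Orientations are given as a rotation vector (axis times angle).
In Python, from workcell import ctrl gives the robot as it stands.
- The arm moves only by the tool arm_command, never from a script. Its argument "series" is a list of rows, each an object with "linear": the shift along the tool's x, y, z in m, a list of three; "turn": the turn about the tool's z in rad. A call has 1 to 10 rows; each row shifts and turns the commanded pose from where the row before left it, along the tool's axes as they then stand; what a row does not reach is not made up. A row lasts 1/10 s, in which the tool goes at most 50 mm and 8.59 degrees, less where a joint would pass 70% of its speed; a pose out of reach is approached as far as the arm can. A call with a gripper value outside its range is refused whole. "jaw" is the opening, from -1 (shut) to 1 (fully open), set as the call begins (left out, the last holds). The fingers move at their own pace and stop on an object; the grip force is fixed at half the most. Time passes only in rows, so rows that do not move let the fingers close. It gives the time, the measured TCP pose, the force, the opening and the grip force at its end, in the units of the state.
- ctrl.get_obs(): the state, without advancing time (a new reading comes with each control period).
- ctrl.get_image(name): name is "side" or "top"; returns a dict with "frame" (480x640x3 uint8, blue, green, red), "fx", "fy", "cx", "cy" (pixels), "rvec" (rotation vector, rad) and "tvec" (3), from world to camera coordinates, as OpenCV has them. Camera axes: x right, y down, z forward; pixel columns grow to the right and rows downward; lengths in mm; the calibration is good to about 2 mm. A picture is of the moment at which its call begins. There is no depth.
- ctrl.close_job(): hands the job in; it is judged then, once.
The state is a dict: "t": time; "qpos": joint angles; "qvel": joint speeds; "joint_torque": joint torques, N m; "ee_pos": TCP position; "orientation": TCP orientation; "ft_force": force on the tool from outside, world axes, zero at the start; "moment": the same for the moment, N m; "width": finger opening in mm; "grasp_force": force on a finger pad.
Only numpy, scipy, OpenCV 4.12 (cv2) and the standard library are available. Lean on these libraries where they do the work, as an engineer would, in place of code of your own. Each camera call takes 0.05 s, during which the arm holds its last target. There are 200 camera calls.

### The job

In the coatings lab, take the larger of the two grey fibre-cement test panels out of the black steel draining stand and slide it upright down into the empty slot of the wooden drying rack until it stands fully home on the slot's floor. Lower it in rather than dropping it, let go of it there, and leave the smaller panel standing where it is in the draining stand.

Things in the scene. Friction and masses are not known exactly. Their poses are not given: they have to be found in the camera images.
- panel_centre (a point): Centre (half-way up) of the larger grey fibre-cement test panel: a flat slab 100 mm wide (its x), 8 mm thick (its y), 150 mm tall (its z, up), about 0.18 kg. It stands on its 100 mm edge in one of the draining stand's two slots, 4 mm free on each face. Grip it across its thickness near the top edge, which is 75 mm above this point; lift it straight up.
- small_panel_centre (a point): Centre of the smaller grey test panel, same material, 8 mm thick (its y), 75 mm wide (its x), 100 mm tall (its z, up). It stands in the draining stand's other slot, parallel to the larger panel and 90 mm from it; which slot is which varies. Leave it.
- stand: Fixed black steel draining stand, 150 mm (x) by 160 mm (y), origin at the centre of its underside. Two slots along x, at y = +45 and -45 mm, floor 8 mm above the table, walls up to 40 mm above the table.
- slot_floor (a point): Centre of the floor of the empty slot in the fixed wooden rack, 10 mm above the table. x runs along the slot, y across, z up. Slot: 130 mm long between end walls, 14 mm wide, 45 mm deep; leaning lips above flare its mouth to 34 mm wide, 62 mm above this point. The rack's other slot, 90 mm away at +y, holds a fixed small panel (100 mm tall). The larger panel goes in with its x along this x, either way round.
There are look-alikes about, which are no part of the job. What is shaped like the part that bears panel_centre but red or yellow is not meant.

How it is judged (in metres and radians):
At the end, for the whole second after the job is handed in: The larger panel stands in the empty rack slot, on its floor (centre 66 to 82 mm above it), within 22 mm of the slot's middle along it and 18 mm across it, upright within 11 degrees and in line with the slot within 10 degrees, at rest and let go; the smaller panel is within 30 mm of where it was (x of panel_centre in the frame of slot_floor between -0.022 and 0.022 m and y of panel_centre in the frame of slot_floor between -0.018 and 0.018 m and z of panel_centre in the frame of slot_floor between 0.066 and 0.082 m and angle between panel_centre's own z axis and vertical below 0.2 rad and angle between the x axis of panel_centre and the x axis of slot_floor, either way round below 0.18 rad and linear speed of panel below 0.02 m/s and distance of small_panel_centre from where it was at the start of the episode below 0.03 m); the robot touches nothing.
It fails at once if the larger panel is dropped into the rack (faster than 0.8 m/s within 50 mm of the slot) (linear speed of panel above 0.8 m/s and horizontal distance between panel_centre and slot_floor below 0.05 m).
It fails at once if the smaller panel is moved more than 30 mm (distance of small_panel_centre from where it was at the start of the episode above 0.03 m).
It also fails if it takes over 38 s, if anything falls off the work surface, if the arm or the gripper's body presses on something with over 40 N, if the wrist force passes 120 N, or if a joint passes its speed limit or range.

## Working session

There is one attempt and no reset: what is moved stays moved. The work goes in short steps, Python scripts to look and compute and a tool call to move; the robot and the scene stay as the last step left them, time stands still between calls to the robot, and variables do not carry over. Pictures are saved under pics/ and viewed, at most 10 in all, crops included, and the job is handed in when it is done.

Besides the shell and the picture viewer there is one more tool, called after "Emit:" as a command line: name --argument value ..., lists and objects as JSON in quotes. arm_command: Moves the arm, as the interface text tells. Its arguments: {"type":"object","properties":{"series":{"type":"array"},"jaw":{"type":"number"}},"required":["series"]}

```bash
mkdir -p pics
cat > h.py <<'E'
import numpy as np, cv2
from workcell import ctrl
def snap(name,fn):
    im=ctrl.get_image(name); cv2.imwrite('pics/'+fn+'.png',im['frame']); return im
def ray(im,u,v):
    R=cv2.Rodrigues(np.array(im['rvec'],float))[0]; t=np.array(im['tvec'],float).ravel()
    d=R.T@np.array([(u-im['cx'])/im['fx'],(v-im['cy'])/im['fy'],1]); return -R.T@t,d
def atz(im,u,v,z):
    c,d=ray(im,u,v); return c+d*(z-c[2])/d[2]
def proj(im,P):
    K=np.array([[im['fx'],0,im['cx']],[0,im['fy'],im['cy']],[0,0,1.]])
    return cv2.projectPoints(np.array(P,float).reshape(-1,1,3),np.array(im['rvec'],float),np.array(im['tvec'],float),K,None)[0].reshape(-1,2)
E
python3 - <<'E'
from h import *
import pickle
for n in('top','side'):
    im=snap(n,n+'0'); pickle.dump(im,open(n+'0.pkl','wb')); print(n,ray(im,320,240),im['fx'])
o=ctrl.get_obs();print(o['t'],o['ee_pos'],o['orientation'],o['width'])
E
```

```text
top (array([ 321.82485251,  -56.19273814, 1039.49345722]), array([ 0.17868897, -0.03234921, -0.98338989])) 616.4107532276066
side (array([387.26273236, 537.34892368, 830.34432267]), array([ 0.08817326, -0.60735092, -0.78956719])) 569.1049602307926
0.1 [190.96441977 594.60181189 240.99161749] [-4.86302453e-01 -3.10347802e+00  2.12283716e-03] 87.70900932256286
```

View pics/top0.png

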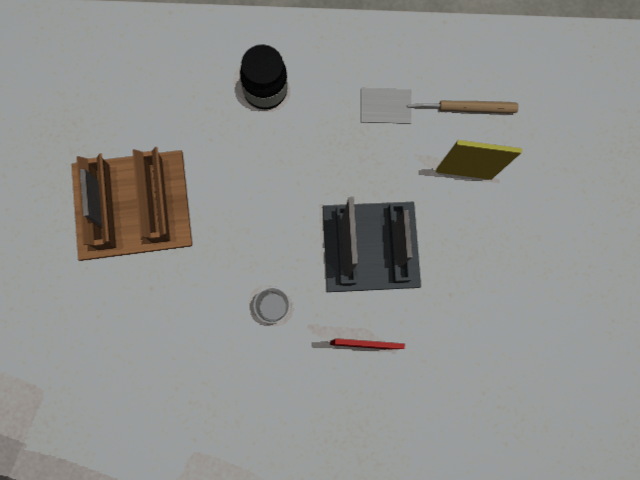

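View pics/side0.png

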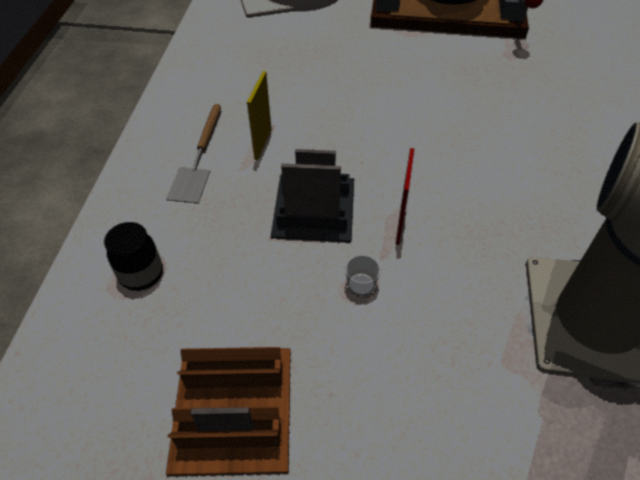

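The top view shows the stand at about (371,246). The larger panel is in its left slot, with its top edge running from (352,199) to (354,264). The rack is at about (131,205), and its empty slot is the right one at (150,195). I'll look closer.

Run:
```python
from h import *
import pickle
f=pickle.load(open('top0.pkl','rb'))['frame']
g=lambda u,v:cv2.resize(np.clip(f[v:v+130,u:u+130].astype(float)*1.5,0,255).astype('uint8'),None,fx=3,fy=3,interpolation=cv2.INTER_CUBIC)
cv2.imwrite('pics/crop.png',np.hstack([g(65,140),g(310,180)]))
im=pickle.load(open('top0.pkl','rb'))
print('stand',[atz(im,u,v,8).round() for u,v in((322,206),(414,202),(420,289),(327,291))])
print('rack',[atz(im,u,v,10).round() for u,v in((72,161),(183,151),(190,247),(79,259))])
print('panel top z158',[atz(im,u,v,158).round() for u,v in((352,199),(354,264))])
```

```text
stand [array([569., -93.,   8.]), array([ 580., -252.,    8.]), array([ 429., -260.,    8.]), array([ 423., -103.,    8.])]
rack [array([636., 338.,  10.]), array([660., 150.,  10.]), array([492., 129.,  10.]), array([467., 311.,  10.])]
panel top z158 [array([ 545., -131.,  158.]), array([ 448., -135.,  158.])]
```

View pics/crop.png

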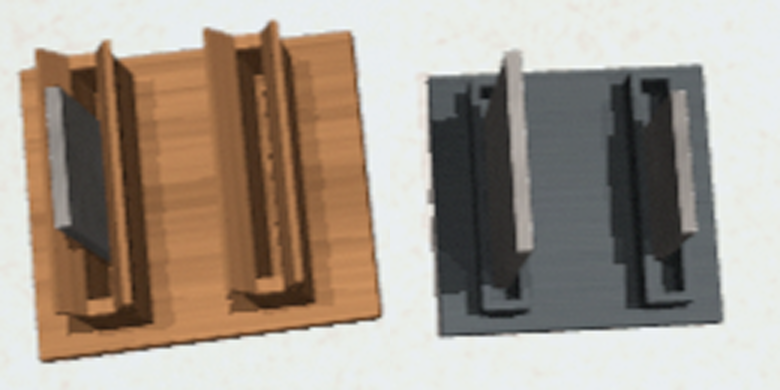

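Run:
```python
from h import *
import pickle
def fr(c,yaw,P):
    P=np.array(P,float);R=np.array([[np.cos(yaw),-np.sin(yaw),0],[np.sin(yaw),np.cos(yaw),0],[0,0,1]]);return P@R.T+np.array([*c,0])
box=lambda x,y,z:[(x,y,z),(x,-y,z),(-x,-y,z),(-x,y,z)]
S=((570,187.5),.135);T=((498,-132.5),.05)
outs=[]
for n,rs in (('top',((75,130),(290,170))),('side',((165,330),(250,130)))):
    im=pickle.load(open(n+'0.pkl','rb')); f=cv2.resize(np.clip(im['frame']*1.5,0,255).astype('uint8'),None,fx=3,fy=3,interpolation=cv2.INTER_CUBIC)
    for fm,b,c in((S,box(65,17,72),(255,0,0)),(S,box(65,7,10),(0,255,0)),(T,box(50,4,158),(0,0,255)),(T,box(50,4,8),(0,255,255))):
        cv2.polylines(f,[np.int32(proj(im,fr(*fm,b))*3+1)],True,c,1)
    outs.append(np.hstack([f[v*3:v*3+290 if 1 else 0+0][:, u*3:u*3+390] if 0 else f[v*3:v*3+400,u*3:u*3+390] for u,v in rs]))
h=min(o.shape[0] for o in outs)
cv2.imwrite('pics/ov.png',np.vstack([outs[0][:300+0],outs[1][:300]]) if 0 else np.vstack([o[:299] if i else o[:299] for i,o in enumerate(outs)]))
print([o.shape for o in outs])
```

```text
[(400, 780, 3), (400, 780, 3)]
```

View pics/ov.png

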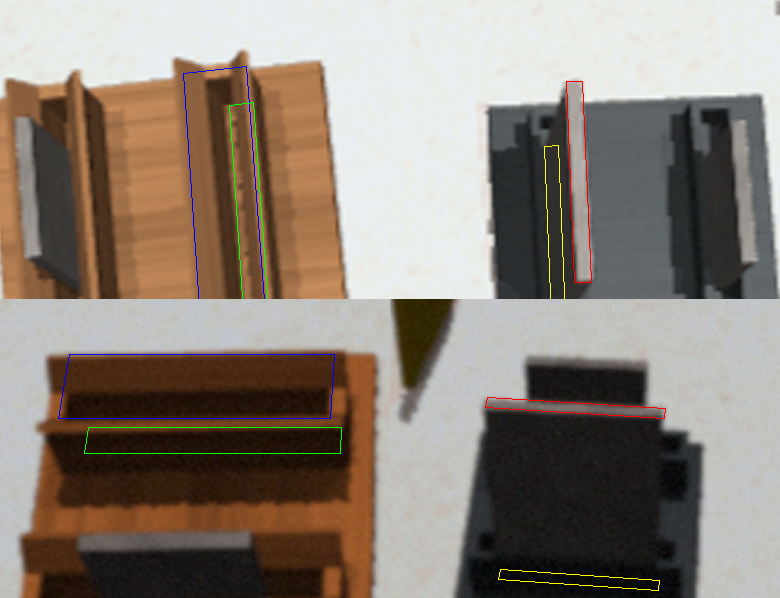

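The panel overlay fits in both views, with its top centre at about (498,-132.5,158) and yaw about 0.05. The slot outline sits about 3 px too far right in the top view, so I'll refine the slot from its lip edges and the board corners.

Run:
```python
from h import *
import pickle
im=pickle.load(open('top0.pkl','rb'));si=pickle.load(open('side0.pkl','rb'))
def L(im,a,b,z):
    p,q=atz(im,*a,z),atz(im,*b,z);d=p-q;return p[:2].round(1),q[:2].round(1),round(float(np.arctan2(d[1],d[0])),3),round(float(np.linalg.norm(d)),1)
c=lambda x,y:(65+x/3,140+y/3)
print(L(im,c(205,30),c(232,285),72));print(L(im,c(273,22),c(300,290),72))
print('board',L(im,c(40,360)[::1],c(20,70),10),L(im,c(355,32),c(382,317),10))
s=lambda x,y:(165+x/3,330+(y-299)/3)
print('side far',L(si,s(49,355),s(346,352),72),'near',L(si,s(40,425),s(350,421),72))
# vertical-ish: edge detection for yaw
g=cv2.cvtColor(im['frame'],cv2.COLOR_BGR2GRAY)[135:270,60:205]
l=cv2.createLineSegmentDetector().detect(g)[0].reshape(-1,4)+[60,135,60,135]
for a in l:
    if np.hypot(a[2]-a[0],a[3]-a[1])>55:
        A,B=((a[:2],a[2:]) if a[1]<a[3] else (a[2:],a[:2])); print(A.round(),B.round(),'z72',L(im,A,B,72)[2:], 'z10',L(im,A,B,10)[2])
```

```text
(array([638.8, 217.7]), array([498.9, 193.4]), 0.172, 141.9)
(array([644.4, 181.5]), array([497.1, 157.6]), 0.161, 149.2)
board (array([465.4, 312. ]), array([632.2, 338.1]), -2.986, 168.8) (array([660.4, 149.4]), array([494. , 124.8]), 0.147, 168.2)
side far (array([645.7, 181.6]), array([502. , 160.4]), 0.147, 145.3) near (array([639.4, 217.8]), array([493.5, 195.9]), 0.149, 147.5)
[191. 246.] [ 79. 261.] z72 (-1.414, 173.8) z10 -1.414
[183. 152.] [192. 244.] z72 (0.157, 154.3) z10 0.157
[ 71. 164.] [ 77. 259.] z72 (0.157, 156.0) z10 0.157
[102. 161.] [108. 239.] z72 (0.157, 130.6) z10 0.157
[109. 163.] [116. 246.] z72 (0.156, 136.4) z10 0.156
[158. 157.] [166. 232.] z72 (0.157, 125.1) z10 0.157
[162. 157.] [170. 239.] z72 (0.157, 137.3) z10 0.157
[149. 166.] [155. 229.] z72 (0.157, 106.2) z10 0.157
[189. 244.] [ 81. 258.] z72 (-1.416, 169.9) z10 -1.416
[143. 157.] [150. 231.] z72 (0.156, 123.0) z10 0.156
[155. 158.] [162. 231.] z72 (0.157, 121.1) z10 0.157
[ 98. 167.] [105. 238.] z72 (0.172, 118.5) z10 0.172
```

Slot floor centre is about (570,188.5), yaw 0.157, and the lip spans match the 34 mm mouth. The panel is at (498,-132.5), yaw about 0.05. I'll turn the tool first.

Emit:
arm_command --series '[{"linear": [0,0,0],"turn": -0.12},{"linear": [0,0,0],"turn": -0.12},{"linear": [0,0,0],"turn": -0.12},{"linear": [0,0,0],"turn": 0}]' --jaw 1

```text
t: 0.5
ee_pos: [191.0, 594.8, 241.2]
orientation: [0.079, -3.14, 0.001]
ft_force: [-0.2, -0.3, -0.3]
width: 88.1
grasp_force: 0.0
```

```bash
cat >> h.py <<'E'
def go(x,y,z,yaw=None):
    o=ctrl.get_obs();R=cv2.Rodrigues(np.array(o['orientation'],float))[0];p=np.array(o['ee_pos'])
    d=R.T@(np.array([x,y,z])-p); az=np.arctan2(R[1,1],R[0,1])
    print('t',o['t'],'p',p.round(1),'tool d',d.round(1),'az',az.round(3),'q',np.round(o['qpos'],2))
    if yaw is not None: print('turn',round(az-(np.pi/2+yaw),3))
    return o
E
python3 - <<'E'
from h import *
import pickle
go(498,-132.5,220,.05)
im=pickle.load(open('top0.pkl','rb'))
g=cv2.cvtColor(im['frame'],cv2.COLOR_BGR2GRAY)[190:300,310:430]
for a in cv2.createLineSegmentDetector().detect(g)[0].reshape(-1,4)+[310,190,310,190]:
    if np.hypot(a[2]-a[0],a[3]-a[1])>40:
        A,B=(a[:2],a[2:]) if a[1]<a[3] else (a[2:],a[:2]); 
        for z in(8,158):
            d=atz(im,*A,z)-atz(im,*B,z);print(A.round(),B.round(),z,np.arctan2(d[1],d[0]).round(3))
E
```

```text
t 0.5 p [191.  594.8 241.2] tool d [-270.1 -741.8   21.8] az 1.621 q [ 1.24  0.42  1.63 -0.    1.09 -0.38]
turn 0.0
[322. 206.] [325. 291.] 8 0.061
[322. 206.] [325. 291.] 158 0.061
[419. 288.] [327. 292.] 8 -1.5
[419. 288.] [327. 292.] 158 -1.5
[414. 202.] [421. 286.] 8 0.07
[414. 202.] [421. 286.] 158 0.07
[348. 201.] [352. 263.] 8 0.068
[348. 201.] [352. 263.] 158 0.068
[403. 207.] [407. 257.] 8 0.077
[403. 207.] [407. 257.] 158 0.077
[354. 206.] [357. 261.] 8 0.069
[354. 206.] [357. 261.] 158 0.069
[408. 211.] [412. 256.] 8 0.076
[408. 211.] [412. 256.] 158 0.076
[381. 224.] [384. 266.] 8 0.065
[381. 224.] [384. 266.] 158 0.065
```

Emit:
arm_command --series '[{"linear": [-0.015,-0.041,0],"turn": -0.02},{"linear": [-0.015,-0.041,0],"turn": 0},{"linear": [-0.015,-0.041,0],"turn": 0},{"linear": [-0.015,-0.041,0],"turn": 0},{"linear": [-0.015,-0.041,0],"turn": 0},{"linear": [-0.015,-0.041,0],"turn": 0},{"linear": [-0.015,-0.041,0],"turn": 0},{"linear": [-0.015,-0.041,0],"turn": 0},{"linear": [-0.015,-0.041,0],"turn": 0},{"linear": [-0.015,-0.041,0],"turn": 0}]'

```text
t: 1.5
ee_pos: [368.6, 194.4, 241.8]
orientation: [-0.103, 3.14, 0.0]
ft_force: [0.3, 0.0, 1.3]
width: 87.7
grasp_force: 0.0
```

Emit:
arm_command --series '[{"linear": [-0.015,-0.041,0],"turn": 0},{"linear": [-0.015,-0.041,0],"turn": 0},{"linear": [-0.015,-0.041,0],"turn": 0},{"linear": [-0.015,-0.041,0],"turn": 0},{"linear": [-0.015,-0.041,0],"turn": 0},{"linear": [-0.015,-0.041,0],"turn": 0},{"linear": [-0.015,-0.041,0],"turn": 0},{"linear": [0,0,0],"turn": 0},{"linear": [0,0,0],"turn": 0}]'

```text
t: 2.4
ee_pos: [492.6, -83.6, 241.2]
orientation: [0.101, -3.139, -0.001]
ft_force: [-0.5, -0.0, -0.5]
width: 88.2
grasp_force: 0.0
```

Run:
```python
from h import *
go(498,-132.5,220,.068)
```

```text
t 2.4 p [492.6 -83.6 241.2] tool d [ -2.3 -49.1  21.2] az 1.635 q [-0.19  0.24  1.9   0.    1.   -1.83]
turn -0.004
```

Next, move over the panel, then down to z = 143.

Emit:
arm_command --series '[{"linear": [-0.001,-0.025,0],"turn": -0.004},{"linear": [-0.001,-0.024,0],"turn": 0},{"linear": [0,0,0.02],"turn": 0},{"linear": [0,0,0.02],"turn": 0},{"linear": [0,0,0],"turn": 0},{"linear": [0,0,0],"turn": 0}]'

```text
t: 3.0
ee_pos: [497.9, -130.6, 201.7]
orientation: [0.116, -3.138, -0.001]
ft_force: [0.1, 0.6, -0.0]
width: 88.1
grasp_force: 0.0
```

Run:
```python
from h import *
go(498,-132.5,143,.068)
a=snap('top','t1')['frame'][150:300,280:430];b=snap('side','s1')['frame'][80:230,240:390]
cv2.imwrite('pics/c1.png',cv2.resize(np.hstack([a,b]),None,fx=2.6,fy=2.6,interpolation=cv2.INTER_CUBIC))
```

```text
t 3.0 p [ 497.9 -130.6  201.7] tool d [ 0.  -2.  58.7] az 1.644 q [-0.28  0.32  1.9   0.    0.92 -1.92]
turn 0.006
```

View pics/c1.png

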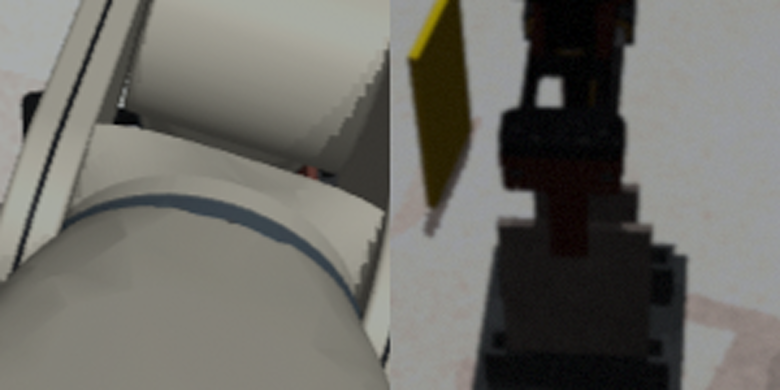

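The side view shows the near finger at (569,215) in the crop, in front of the panel and centred along its top edge to within about 3 mm. The top view is blocked by the arm. I'll descend and grip.

Emit:
arm_command --series '[{"linear": [0,-0.002,0.015],"turn": 0.005},{"linear": [0,0,0.015],"turn": 0},{"linear": [0,0,0.015],"turn": 0},{"linear": [0,0,0.013],"turn": 0},{"linear": [0,0,0],"turn": 0}]'

```text
t: 3.6
ee_pos: [497.9, -133.3, 142.8]
orientation: [0.107, -3.138, -0.001]
ft_force: [0.3, -0.0, 0.2]
width: 87.6
grasp_force: 0.0
```

Emit:
arm_command --series '[{"linear": [0,0,0],"turn": 0},{"linear": [0,0,0],"turn": 0},{"linear": [0,0,0],"turn": 0},{"linear": [0,0,0],"turn": 0},{"linear": [0,0,0],"turn": 0},{"linear": [0,0,0],"turn": 0},{"linear": [0,0,0],"turn": 0},{"linear": [0,0,0],"turn": 0}]' --jaw -1

```text
t: 4.4
ee_pos: [498.5, -133.7, 143.7]
orientation: [0.107, -3.14, -0.0]
ft_force: [-0.1, -0.7, 0.1]
width: 27.6
grasp_force: 0.0
```

Emit:
arm_command --series '[{"linear": [0,0,0],"turn": 0},{"linear": [0,0,0],"turn": 0},{"linear": [0,0,0],"turn": 0},{"linear": [0,0,0],"turn": 0},{"linear": [0,0,0],"turn": 0},{"linear": [0,0,0],"turn": 0}]'

```text
t: 5.0
ee_pos: [498.5, -133.7, 143.6]
orientation: [0.107, -3.14, -0.0]
ft_force: [0.1, -0.1, -0.4]
width: 7.8
grasp_force: 30.0
```

Emit:
arm_command --series '[{"linear": [0,0,-0.008],"turn": 0},{"linear": [0,0,-0.012],"turn": 0},{"linear": [0,0,-0.015],"turn": 0},{"linear": [0,0,-0.015],"turn": 0},{"linear": [0,0,-0.015],"turn": 0},{"linear": [0,0,-0.015],"turn": 0},{"linear": [0,0,-0.015],"turn": 0},{"linear": [0,0,-0.01],"turn": 0},{"linear": [0,0,0],"turn": 0},{"linear": [0,0,0],"turn": 0}]'

```text
t: 6.0
ee_pos: [498.4, -133.7, 248.8]
orientation: [-0.107, 3.14, -0.0]
ft_force: [-0.1, -0.2, -2.5]
width: 8.1
grasp_force: 30.0
```

Run:
```python
from h import *
o=go(570,188.5,249,.157);print(o['width'],o['grasp_force'],o['ft_force'])
snap('side','s2')
```

```text
t 6.0 p [ 498.4 -133.7  248.8] tool d [-9.340e+01  3.166e+02 -2.000e-01] az 1.639 q [-0.29  0.25  1.86 -0.    1.02 -1.92]
turn -0.089
8.069291161029863 29.999729990959167 [-0.10471017 -0.23748724 -2.46484689]
```

View pics/s2.png

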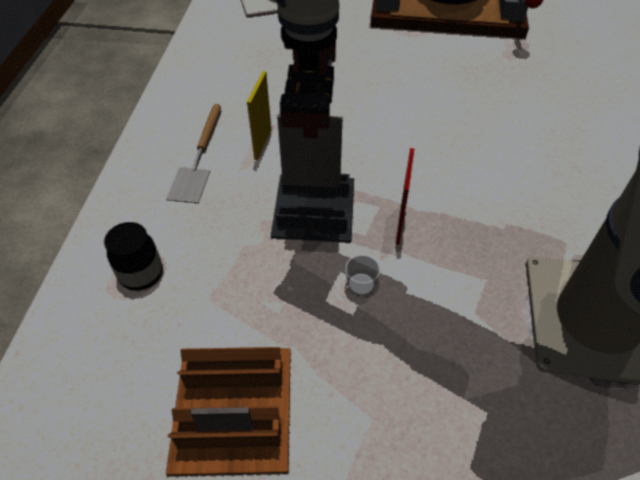

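The panel is held upright and centred in the gripper at about (310,150), clear of the stand. I'll turn and carry it over to the slot.

Emit:
arm_command --series '[{"linear": [0,0,0],"turn": -0.045},{"linear": [0,0,0],"turn": -0.044},{"linear": [-0.008,0.02,0],"turn": 0},{"linear": [-0.016,0.04,0],"turn": 0},{"linear": [-0.016,0.04,0],"turn": 0},{"linear": [-0.016,0.04,0],"turn": 0},{"linear": [-0.016,0.04,0],"turn": 0},{"linear": [-0.016,0.04,0],"turn": 0},{"linear": [-0.014,0.037,0],"turn": 0},{"linear": [-0.01,0.025,0],"turn": 0}]'

```text
t: 7.05
ee_pos: [564.7, 164.8, 247.6]
orientation: [0.249, -3.13, -0.0]
ft_force: [0.0, -0.3, -1.9]
width: 7.7
grasp_force: 30.0
```

Emit:
arm_command --series '[{"linear": [-0.006,0.015,0],"turn": 0},{"linear": [-0.003,0.01,0],"turn": 0},{"linear": [0,0,0],"turn": 0},{"linear": [0,0,0],"turn": 0}]'

```text
t: 7.45
ee_pos: [569.6, 187.5, 248.4]
orientation: [0.246, -3.131, 0.001]
ft_force: [-0.4, -0.3, -0.8]
width: 7.9
grasp_force: 30.0
```

Run:
```python
from h import *
o=go(570,188.5,249,.157);print(o['width'],o['grasp_force'],o['ft_force'],o['moment'])
b=snap('side','s3')['frame'][220:480,80:400]
a=snap('top','t3')['frame'][100:300,60:260]
cv2.imwrite('pics/c3.png',cv2.resize(np.hstack([np.clip(b*1.5,0,255).astype('uint8'),cv2.copyMakeBorder(a,0,60,0,0,0)]),None,fx=1.5,fy=1.5))
```

```text
t 7.45 p [569.6 187.5 248.4] tool d [-0.5  1.  -0.6] az 1.728 q [ 0.3   0.38  1.68 -0.    1.08 -1.43]
turn -0.0
7.915304288181048 29.999680817127228 [-0.3588415  -0.26238547 -0.84677095] [ 0.02683577 -0.00477328  0.0101103 ]
```

View pics/c3.png

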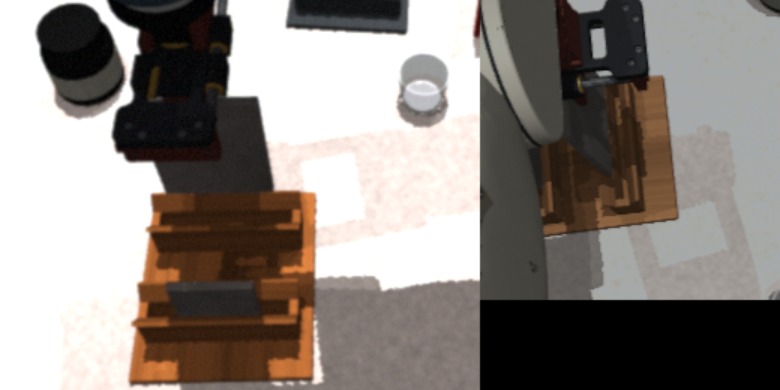

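The panel hangs above the empty slot. In the side crop its lower corners are at about (165,190) and (272,190). I'll compare these with the expected projection.

Run:
```python
from h import *
import pickle
im=pickle.load(open('side0.pkl','rb'))
c,s=np.cos(.157),np.sin(.157)
for z in(113,263):
    P=[(569.6+c*x-s*4,187.5+s*x+c*4,z) for x in(50,-50)]
    print(z,(proj(im,P)-[80,220])*1.5)
```

```text
113 [[166.50115936 193.21816232]
 [274.65622135 191.12535467]]
263 [[131.79680135 104.94632171]
 [258.93822962 102.65740988]]
```

The corners match within 2 px. I'll lower slowly.

Emit:
arm_command --series '[{"linear": [0,0.001,0.01],"turn": 0},{"linear": [0,0,0.012],"turn": 0},{"linear": [0,0,0.012],"turn": 0},{"linear": [0,0,0.012],"turn": 0},{"linear": [0,0,0.01],"turn": 0},{"linear": [0,0,0.008],"turn": 0},{"linear": [0,0,0.006],"turn": 0},{"linear": [0,0,0],"turn": 0}]'

```text
t: 8.35
ee_pos: [569.4, 189.3, 177.7]
orientation: [0.247, -3.13, 0.0]
ft_force: [-0.5, 0.2, -1.4]
width: 7.6
grasp_force: 30.0
```

Emit:
arm_command --series '[{"linear": [0,0,0.005],"turn": 0},{"linear": [0,0,0.005],"turn": 0},{"linear": [0,0,0.005],"turn": 0},{"linear": [0,0,0],"turn": 0}]'

```text
t: 8.75
ee_pos: [569.4, 189.3, 163.0]
orientation: [0.247, -3.131, 0.0]
ft_force: [-0.3, -0.3, -1.2]
width: 7.7
grasp_force: 30.0
```

Force is still low, with 17 mm to go.

Emit:
arm_command --series '[{"linear": [0,0,0.005],"turn": 0},{"linear": [0,0,0.005],"turn": 0},{"linear": [0,0,0.003],"turn": 0},{"linear": [0,0,0.002],"turn": 0},{"linear": [0,0,0],"turn": 0}]'

```text
t: 9.25
ee_pos: [569.6, 189.4, 148.3]
orientation: [0.247, -3.131, 0.0]
ft_force: [0.0, 0.1, -1.9]
width: 7.9
grasp_force: 30.0
```

Emit:
arm_command --series '[{"linear": [0,0,0.001],"turn": 0},{"linear": [0,0,0.001],"turn": 0},{"linear": [0,0,0],"turn": 0}]'

```text
t: 9.55
ee_pos: [569.8, 189.4, 146.6]
orientation: [0.247, -3.132, 0.0]
ft_force: [-0.1, 0.0, -0.3]
width: 7.9
grasp_force: 30.0
```

Emit:
arm_command --series '[{"linear": [0,0,0.001],"turn": 0},{"linear": [0,0,0.001],"turn": 0},{"linear": [0,0,0],"turn": 0}]'

```text
t: 9.85
ee_pos: [570.0, 189.5, 145.6]
orientation: [-0.247, 3.131, 0.0]
ft_force: [-2.1, -1.2, 6.7]
width: 7.8
grasp_force: 30.0
```

Floor contact came at the expected height of 145.6 mm with about +7 N. I'll release and retract.

Emit:
arm_command --series '[{"linear": [0,0,0],"turn": 0},{"linear": [0,0,0],"turn": 0},{"linear": [0,0,0],"turn": 0},{"linear": [0,0,0],"turn": 0},{"linear": [0,0,0],"turn": 0},{"linear": [0,0,0],"turn": 0},{"linear": [0,0,0],"turn": 0},{"linear": [0,0,0],"turn": 0}]' --jaw 0.5

```text
t: 10.65
ee_pos: [569.8, 189.4, 144.6]
orientation: [0.247, -3.132, 0.0]
ft_force: [0.5, 0.1, -0.2]
width: 65.2
grasp_force: 0.0
```

Emit:
arm_command --series '[{"linear": [0,0,-0.01],"turn": 0},{"linear": [0,0,-0.02],"turn": 0},{"linear": [0,0,-0.02],"turn": 0},{"linear": [0,0,-0.03],"turn": 0},{"linear": [0,0,-0.03],"turn": 0},{"linear": [0,0,-0.03],"turn": 0},{"linear": [0.0,-0.03,0],"turn": 0},{"linear": [0,-0.04,0],"turn": 0},{"linear": [0,-0.04,0],"turn": 0},{"linear": [0,-0.04,0],"turn": 0}]'

```text
t: 11.65
ee_pos: [593.4, 40.0, 285.8]
orientation: [-0.248, 3.131, -0.0]
ft_force: [0.1, 0.5, -0.1]
width: 65.8
grasp_force: 0.0
```

Emit:
arm_command --series '[{"linear": [0,-0.04,0],"turn": 0},{"linear": [0,-0.04,0],"turn": 0},{"linear": [0,-0.02,0],"turn": 0},{"linear": [0,0,0],"turn": 0},{"linear": [0,0,0],"turn": 0}]'

```text
t: 12.15
ee_pos: [608.9, -57.5, 285.1]
orientation: [-0.245, 3.132, 0.001]
ft_force: [-0.6, 0.7, 0.2]
width: 66.1
grasp_force: 0.0
```

Run:
```python
from h import *
o=go(570,188.5,249,.157);print(o['width'],o['grasp_force'],o['ft_force'])
im=snap('side','s4');f=im['frame'].copy()
c,s=np.cos(.157),np.sin(.157)
for z in(160,):
    P=[(570+c*x-s*y,188.5+s*x+c*y,z) for x,y in((50,4),(-50,4),(-50,-4),(50,-4))]
    print(proj(im,P).round())
a=snap('top','t4')['frame'][90:290,60:460]
b=f[250:480,100:400]
cv2.imwrite('pics/c4.png',np.vstack([cv2.resize(a,(600,300)),cv2.resize(np.clip(b*1.5,0,255).astype('uint8'),(391,300)) if 0 else cv2.copyMakeBorder(cv2.resize(np.clip(b*1.5,0,255).astype('uint8'),(390,299)),0,0,0,210,0)]))
```

```text
t 12.15 p [608.9 -57.5 285.1] tool d [1.00e-01 2.49e+02 3.62e+01] az 1.727 q [-0.11  0.36  1.62  0.    1.16 -1.84]
turn -0.001
66.10848895053566 0.0 [-0.57522654  0.73753827  0.23894722]
[[184. 333.]
 [260. 332.]
 [260. 326.]
 [185. 328.]]
```

View pics/c4.png

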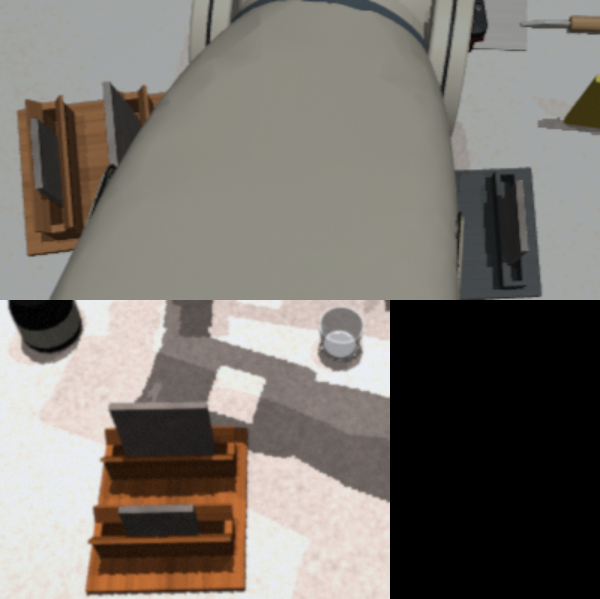

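The larger panel stands in the slot. Its top edge is at u 186–262, v about 331 px, against an expected 184–260 and 326–333. The smaller panel is still in the stand, and the arm is clear.

```bash
python3 -c "
from workcell import ctrl
print(ctrl.close_job())"
```

```text
the job is handed in; nothing more can be done
None
```

The larger panel stands upright on the floor of the empty rack slot, lowered in and released; the smaller panel is still in the draining stand, and the job was handed in at about 12 s of the 38 s, though no verdict came back.

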